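Unlock, drain and relock a casting mould in its tilting cradle

TASK

Drain the plaster casting mould on the draining stand. Turn the black T-handle of the cradle lock all the way to its free end so that it clicks in, tip the cradle by its bar about 60 degrees towards the drain tray and keep it there for two seconds, then bring it back fully level and turn the lock all the way back to locked. Leave the other things on the bench where they are.

Things in the scene. Friction and masses are not known exactly. Their poses are not given: they have to be found in the camera images.
- rig: fixed draining stand on a plywood base (265 along x, 360 along y, 12 thick). Origin on the table under the middle of the cradle's turning axis; x points from the bar side to the drain tray, y to the lock's side, z up. Two steel uprights at y = +-85 carry the cradle; the grey lock pillar stands at x = -112, y = 150; the tray spans x = 105 to 215, 45 high
- cradle_hinge (a point): middle of the cradle's horizontal turning axis (along the stand's y), 100 above the table
- cradle (a joint): tilt of the cradle and mould: 0 = level, on its stop; grows as the bar rises and the mould tips towards the tray (the stand's +x); up to 1.6 rad. Balanced and stiff: it stays where it is left, about 4 N at the bar moves it. The lock's tongue blocks it unless the lock is turned away
- cradle_bar (a point): middle of the round steel bar, 16 diameter, that tips the cradle; along the stand's y, 130 from the turning axis, level with it when the cradle is level. Free from y = -55 to 55, 57 clear between bar and mould (block 130 x 110 x 105, top 67 above the axis, 62 hole in its top). The bar runs on to y = 102; that end lies under the lock's tongue
- lock (a joint): turn of the lock handle: 0 = locked (tongue and handle's long end point to the stand's -y, over the bar's end), 2.6 rad = free; grows clockwise seen from above. A spring detent pulls it into the stop within about 0.3 rad of either end (about 0.35 Nm to leave it); in between it stays where left. It turns back to 0 only with the cradle level within about 0.03 rad
- lock_grip (a point): point to grip, on the lock's axis, in the middle of the black bar handle (18 wide, 26 tall, 85 long: 55 on the pointing side, 30 on the other; top 13 above this point). Axes turn with the handle: z is the turning axis, leaning 30 degrees from vertical towards the stand's -x; -y points along the long end. The tongue (22 wide, 74 long) lies under the long end, 44 below this point
- cup: bystander: white cup on the stand's plywood base, 70 high, 68 across; origin at its underside
- spatula: bystander: spatula lying in front of the stand; origin at its underside
- brush: bystander: brush lying left of the stand; origin at its underside
- jar: bystander: closed white jar right of the stand, 64 across, 100 high; origin at its underside
- mug: bystander: terracotta mug right of the stand, 80 across, 85 high; origin at its underside
- dish: bystander: white plate left of the stand, 150 across; origin at its underside
- half_mould: bystander: plaster half mould, 100 x 90 x 50 high, at the right side of the bench; origin at its underside

How it is judged:
By the outcome, as a careful person would: the job done as asked, in the order asked, and still so for the second after the job is handed in, with the robot touching nothing.
It also fails if it takes over 72 s, if anything falls off the work surface, if the arm or the gripper's body presses on something with over 40 N, if the wrist force passes 120 N, or if a joint passes its speed limit or range.

ROBOT

A 6-joint arm with a two-finger parallel gripper is mounted at the origin on the work surface. World frame = base frame: x ahead of the robot, y to its left, z up, the work surface at z = 0. Lengths are in mm, angles in rad, forces in N, time in s.
With the tool pointing down it reaches from about 275 to 725 mm from the base axis. Payload 5.6 kg.
Tool frame: the origin (TCP) lies at the centre of the arm's flange, where the gripper is bolted on; the fingertips stand bot.tcp_to_tips ahead of it and the grasp point (between the pads) lies 155 mm ahead of it (bot.tcp_to_tips is the distance from the TCP to the fingertips, in mm); z points along the fingers, y is the line along which they close (so a half turn about z gives the same grasp; the last joint's range is limited). The gripper opens to 85 mm and grips with 20 to 120 N. Pads are 22 mm wide; open, the fingers measure 114 mm over their backs; the gripper's body (76 mm by 85 mm) begins 54 mm behind the grasp point. The pads swing forward as they close: fully open they stand 13 mm farther back than shut.
Start: joints at [1.564, 0.255, 0.108, 0, -1.424, -0.285], TCP at [158.195, 526.752, 404.683] pointing down, gripper open.
Joint ranges: [-2.95, 2.95], [-1.21, 1.97], [-1.09, 1.5], [-2.87, 1.71], [-2.94, -0.07], [-3.05, 3.05]. Speed limits (rad/s): [2.57, 2.57, 3.14, 3.14, 3.14, 3.14].

INTERFACE

Orientations are given as [roll, pitch, yaw] about the fixed x, y, z axes, in that order (R = Rz(yaw) Ry(pitch) Rx(roll)).
In Python, from bench import bot, viewer gives the robot as it stands.
- The arm moves only by the tool carry_out, never from a script. Its argument "plan" is a list that holds one entry, the list of rows, each a list of 7 numbers: the closure, from 0 (fully open) to 1 (shut), then the shift along the world's x, y, z in mm, then the turn, a rotation vector about the world's x, y, z in rad. A call has 1 to 10 rows; each row shifts and turns the commanded pose from where the row before left it; what a row does not reach is not made up. A row lasts 1/10 s, in which the tool goes at most 50 mm and 8.59 degrees, less where a joint would pass 70% of its speed; a pose out of reach is approached as far as the arm can. A call with a gripper value outside its range is refused whole. The fingers move at their own pace and stop on an object; "force" is the grip in N (left out, the last holds). Time passes only in rows, so rows that do not move let the fingers close. It gives the time, the measured TCP pose, the force, the opening and the grip force at its end, in the units of the state.
- bot.observe(): the state, without advancing time (a new reading comes with each control period).
- viewer.get_image(name): name is "scene" or "top" or "wrist"; returns a dict with "color" (384x512x3 uint8, red, green, blue), "K" (3x3 intrinsics, pixels), "D" ([k1, k2, p1, p2, k3] as OpenCV has them; the pictures are not rectified), "R" (3x3) and "t" (3): a world point X has camera coordinates R X + t. Camera axes: x right, y down, z forward; pixel columns grow to the right and rows downward; lengths in mm; the calibration is good to about 2 mm. A picture is of the moment at which its call begins. There is no depth.
- bot.finish_job(): hands the job in; it is judged then, once.
The state is a dict: "clock": time; "qpos": joint angles; "joint_velocities": joint speeds; "tau": joint torques, N m; "tcp_pos": TCP position; "tool_rot": TCP orientation; "wrist_force": force on the tool from outside, world axes, zero at the start; "ft_torque": the same for the moment, N m; "gripper_width": opening from 0.0 (shut) to 1.0 (fully open); "grip_force": force on a finger pad.
Only numpy, scipy, OpenCV 4.12 (cv2) and the standard library are available. Lean on these libraries where they do the work, as an engineer would, in place of code of your own. Each camera call takes 0.05 s, during which the arm holds its last target. There are 200 camera calls.

## Working session

There is one attempt and no reset: what is moved stays moved. The work goes in short steps, Python scripts to look and compute and a tool call to move; the robot and the scene stay as the last step left them, time stands still between calls to the robot, and variables do not carry over. Pictures are saved under pics/ and viewed, at most 10 in all, crops included, and the job is handed in when it is done.

Besides the shell and the picture viewer there is one more tool, called after ">>>" as name(argument=value, ...) on one line, values as JSON. carry_out: Moves the arm, as the interface text tells. Its arguments: {"type":"object","properties":{"plan":{"type":"array"},"force":{"type":"number"}},"required":["plan"]}

```bash
mkdir -p pics; ls
python3 - <<'E'
from bench import bot, viewer
import cv2,numpy as np
for n in ["scene","top"]:
    d=viewer.get_image(n); cv2.imwrite(f"pics/{n}0.png",d["color"][:,:,::-1]); print(n,d["K"],d["D"],d["R"],d["t"])
print(bot.observe(),bot.tcp_to_tips)
a=[cv2.imread(f"pics/{n}0.png") for n in ["scene","top"]]
E
```

```text
pics
scene [[483.63456131   0.         249.92302569]
 [  0.         483.63456131 183.73291946]
 [  0.           0.           1.        ]] [-0.04682383  0.          0.          0.          0.        ] [[ 0.57320971  0.81933616  0.01090339]
 [ 0.52018221 -0.35357513 -0.77742852]
 [-0.63312013  0.45130133 -0.62887679]] [-246.29640367 -220.542672   1738.62781293]
top [[354.93448101   0.         255.49560291]
 [  0.         354.93448101 192.91287024]
 [  0.           0.           1.        ]] [-0.0973754  0.         0.         0.         0.       ] [[-0.00101245 -0.99966666 -0.0257982 ]
 [-0.99287463  0.004079   -0.11909376]
 [ 0.11915929  0.0254938  -0.9925478 ]] [ -36.22968454  547.77234979 1155.1146229 ]
{'clock': 0.1, 'qpos': array([ 1.56361818e+00,  2.55656247e-01,  1.07129795e-01, -4.21773091e-04,
       -1.42389917e+00, -2.84555144e-01]), 'joint_velocities': array([ 0.00165102, -0.00325737,  0.00338034,  0.00137622,  0.00020267,
       -0.00017969]), 'tau': array([-2.91609249e-03, -3.87603378e+01,  2.38474202e+01,  5.37790239e+00,
       -3.77408112e-03,  1.02092730e-05]), 'tcp_pos': array([158.10547717, 526.62368059, 403.90106497]), 'tool_rot': array([ 3.13991177e+00, -5.70405553e-05, -2.91795316e-01]), 'wrist_force': array([-0.1003374 , -0.29457488,  1.18560288]), 'ft_torque': array([-0.03342215, -0.00775782, -0.00551303]), 'grip_force': 0.0, 'gripper_width': 0.9998879084780978} 173.4
```

View pics/scene0.png

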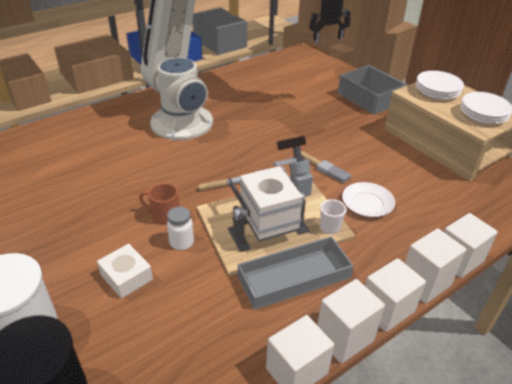

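View pics/top0.png

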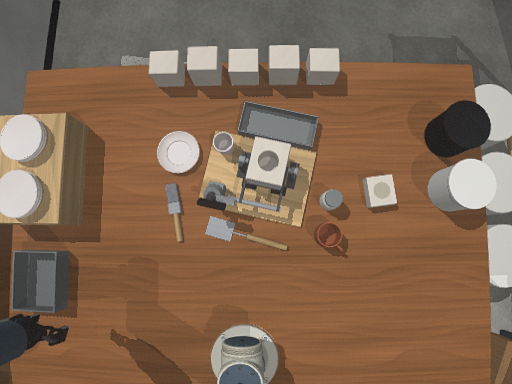

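The scene view shows the black handle at about (291,143), with the stand around (275,220). In the top view the handle is at about (211,204), the bar near (255,203), the mould at (268,160) and the tray at (278,124). I'll zoom in to pick points.

Run:
```python
import cv2,numpy as np
a=cv2.imread("pics/top0.png")[90:240,190:330]; b=cv2.imread("pics/scene0.png")[125:275,190:330]
o=np.hstack([cv2.resize(x,None,fx=2.85*1,fy=2.85*1,interpolation=cv2.INTER_CUBIC) for x in(a,b)]); print(o.shape)
o=np.hstack([cv2.resize(x,(400,428),interpolation=cv2.INTER_CUBIC) for x in(a,b)])
cv2.imwrite("pics/zoom.png",o)
```

```text
(428, 798, 3)
```

View pics/zoom.png

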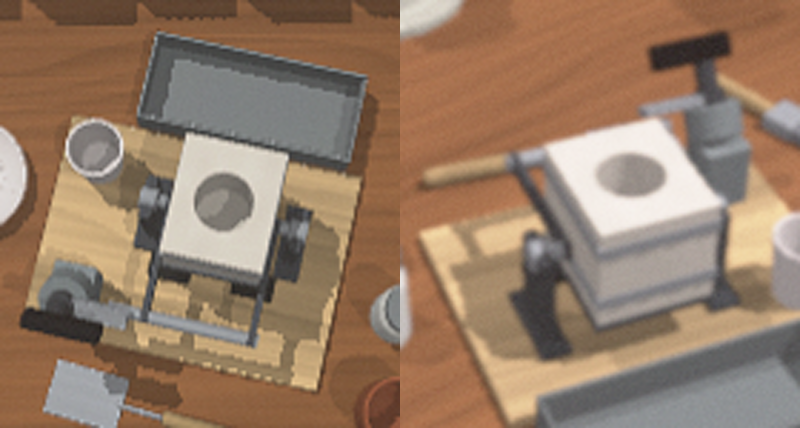

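The zoom shows the tray rim corners, the plywood corners, the black handle at about (61,328) on the left and (691,51) on the right, and the bar running from (140,316) to (252,342). Now I'll turn these into positions.

```bash
cat > h.py <<'E'
import cv2,numpy as np
from bench import bot, viewer
def ray(d,p):
    q=cv2.undistortPoints(np.array([[p]],float),d["K"],np.array(d["D"]))[0,0]
    R=np.array(d["R"]);return -R.T@np.array(d["t"]), R.T@np.array([q[0],q[1],1.])
def onz(d,p,z):
    c,v=ray(d,p); return c+v*(z-c[2])/v[2]
def tri(views):
    A=np.zeros((3,3));b=np.zeros(3)
    for d,p in views:
        c,v=ray(d,p);v/=np.linalg.norm(v);M=np.eye(3)-np.outer(v,v);A+=M;b+=M@c
    X=np.linalg.solve(A,b);return X
def proj(d,X):
    return cv2.projectPoints(np.array(X,float).reshape(-1,3),cv2.Rodrigues(np.array(d["R"]))[0],np.array(d["t"]),d["K"],np.array(d["D"]))[0][:,0]
E
python3 - <<'E'
from h import *
T=viewer.get_image("top");S=viewer.get_image("scene")
f=lambda x,y:(190+x/2.857-.32,90+y/2.853-.32); g=lambda x,y:(190+(x-400)/2.857-.32,125+y/2.853-.32)
np.set_printoptions(precision=1,suppress=True)
tr=[onz(T,f(*p),45)[:2] for p in [(156,33),(367,75),(350,163),(138,115)]]; print("tray",tr)
ba=[onz(T,f(*p),12)[:2] for p in [(72,118),(360,178),(318,390),(23,320)]]; print("base",ba)
def blob(d,x0,y0,x1,y1):
    im=d["color"][y0:y1,x0:x1].max(2)<60
    n,l,s,c=cv2.connectedComponentsWithStats(im.astype(np.uint8)); k=1+s[1:,4].argmax(); m=(l==k)
    ys,xs=np.nonzero(m); print(s[k], cv2.minAreaRect(np.c_[xs,ys].astype(np.float32)))
    return c[k]+[x0,y0]
bt=blob(T,190,195,232,215); bs=blob(S,270,130,310,155); print(bt,bs)
H=tri([(T,bt),(S,bs)]); print("handle",H,proj(T,H),proj(S,H))
a=np.degrees(np.arctan2(*(tr[1]-tr[0])[::-1])),np.degrees(np.arctan2(*(tr[2]-tr[3])[::-1])),np.degrees(np.arctan2(*(ba[1]-ba[0])[::-1]))
print("dir -y:",a)
for p in [(145,317),(252,342)]: print("bar",onz(T,f(*p),100))
# mould top hole, z=167
print("hole",onz(T,f(223,202),167), onz(S,g(631,174),167))
E
```

```text
tray [array([864.1,   0.3]), array([ 809.4, -251.8]), array([ 701.5, -228.8]), array([761.7,  21.3])]
base [array([768.9, 104.9]), array([ 691.2, -245. ]), array([ 436.2, -190. ]), array([520.2, 160.3])]
[  8   2  28  14 210] ((21.688236236572266, 7.152942180633545), (27.65863609313965, 10.629592895507812), 12.52880859375)
[  8   7  27  12 177] ((21.204875946044922, 13.456097602844238), (8.101791381835938, 26.05145263671875), 77.90524291992188)
[211.4 203.5] [291.2 142.9]
handle [500.8  90.6 158.5] [[211.6 203.6]] [[291.3 142.8]]
dir -y: (np.float64(-102.22545088589538), np.float64(-103.54285467887978), np.float64(-102.52732776731503))
bar [514.8   8.1 100. ]
bar [ 486.8 -109.5  100. ]
hole [629.2 -77.9 167. ] [628.9 -79.2 167. ]
```

```bash
cat >> h.py <<'E'
from scipy.spatial.transform import Rotation as Ro
np.set_printoptions(precision=4,suppress=True)
yaw=np.radians(-12.7)
XR=np.array([np.cos(yaw),np.sin(yaw),0]);YR=np.array([-np.sin(yaw),np.cos(yaw),0]);ZR=np.array([0,0,1.])
O=np.array([629,-78,0.]); U=-0.5*XR+np.sqrt(.75)*ZR
def rig(x,y,z): return O+x*XR+y*YR+z*ZR
def frame(z,x): z=z/np.linalg.norm(z); x=x-z*(x@z); x/=np.linalg.norm(x); return np.c_[x,np.cross(z,x),z]
def go(p,R,n):
    s=bot.observe(); R0=Ro.from_euler("xyz",s["tool_rot"])
    rv=(Ro.from_matrix(R)*R0.inv()).as_rotvec()
    d=p-s["tcp_pos"]
    print("shift",d,"turn",rv,"deg",np.degrees(np.linalg.norm(rv)),"\nper row",n,(d/n).round(2),(rv/n).round(4))
E
python3 - <<'E'
from h import *
G=np.array([503.5,102.8,158])
go(G+215*U,frame(-U,YR),16)
E
```

```text
shift [ 240.4645 -400.2407  -59.979 ] turn [-0.505  -0.2949  1.5998] deg 97.59420523752986 
per row 16 [ 15.03 -25.02  -3.75] [-0.0316 -0.0184  0.1   ]
```

>>> carry_out(plan=[[[0,15,-25,-3.75,-0.0316,-0.0184,0.1],[0,15,-25,-3.75,-0.0316,-0.0184,0.1],[0,15,-25,-3.75,-0.0316,-0.0184,0.1],[0,15,-25,-3.75,-0.0316,-0.0184,0.1],[0,15,-25,-3.75,-0.0316,-0.0184,0.1],[0,15,-25,-3.75,-0.0316,-0.0184,0.1],[0,15,-25,-3.75,-0.0316,-0.0184,0.1],[0,15,-25,-3.75,-0.0316,-0.0184,0.1]]], force=40)

```text
clock: 1.0
tcp_pos: [278.6, 325.7, 374.4]
tool_rot: [2.878, -0.113, 0.533]
wrist_force: [0.7, -0.1, -0.3]
gripper_width: 1.001
grip_force: 0.0
```

```bash
python3 -c "
from h import *
print(bot.observe()['qpos']);go(np.array([503.5,102.8,158])+215*U,frame(-U,YR),8)"
```

```text
[ 1.3422  0.0287 -0.3589  0.2711 -1.3097  0.6598]
shift [ 119.9974 -199.2418  -30.2508] turn [-0.2509 -0.1477  0.7956] deg 48.53925626361011 
per row 8 [ 15.   -24.91  -3.78] [-0.0314 -0.0185  0.0994]
```

>>> carry_out(plan=[[[0,15,-25,-3.75,-0.0314,-0.0185,0.0995],[0,15,-25,-3.75,-0.0314,-0.0185,0.0995],[0,15,-25,-3.75,-0.0314,-0.0185,0.0995],[0,15,-25,-3.75,-0.0314,-0.0185,0.0995],[0,15,-25,-3.75,-0.0314,-0.0185,0.0995],[0,15,-25,-3.75,-0.0314,-0.0185,0.0995],[0,15,-25,-3.75,-0.0314,-0.0185,0.0995],[0,15,-25,-3.75,-0.0314,-0.0185,0.0995],[0,0,0,0,0,0,0]]])

```text
clock: 1.9
tcp_pos: [398.2, 123.7, 343.6]
tool_rot: [2.62, 0.001, 1.343]
wrist_force: [-1.0, -0.0, -0.6]
gripper_width: 1.0
grip_force: 0.0
```

```bash
python3 -c "
from h import *
print(bot.observe()['qpos']);go(np.array([503.5,102.8,158])+215*U,frame(-U,YR),1)
d=viewer.get_image('wrist');cv2.imwrite('pics/w1.png',d['color'][:,:,::-1]);print(d['K'],d['D'])
print(proj(d,[np.array([503.5,102.8,158]),np.array([503.5,102.8,158])+13*U,np.array([503.5,102.8,158])+13*U-55*YR]))"
```

```text
[ 0.8101 -0.1231 -0.7479  0.6586 -0.7783  1.6652]
shift [0.4277 2.7643 0.6201] turn [ 0.0005 -0.0019  0.0057] deg 0.3422130274924582 
per row 1 [0.43 2.76 0.62] [ 0.0005 -0.0019  0.0057]
[[321.6383   0.     260.991 ]
 [  0.     321.6383 191.1565]
 [  0.       0.       1.    ]] [-0.0545  0.      0.      0.      0.    ]
[[262.5011 218.0112]
 [262.5471 226.8507]
 [262.8325 305.6316]]
```

View pics/w1.png

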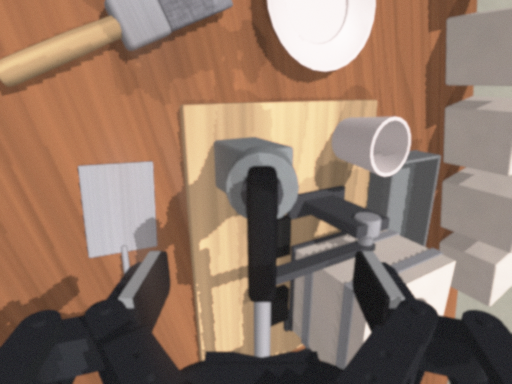

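The wrist view shows the handle as a dark bar from (262,167) to (262,300), with its long end pointing down the image towards the bar's end. The columns agree with the prediction. I'll refine the position along the handle and the height.

Run:
```python
from h import *
d=viewer.get_image('wrist');im=d['color']
G=np.array([503.5,102.8,158])
x=-U; X2=np.cross(YR,U) # across
for n,h in(("top",13),("bot",-13)):
  print(n,proj(d,[G+h*U+a*X2+b*YR for a,b in((-9,-55),(9,-55),(9,30),(-9,30))]))
v=im.max(2).astype(int)
print(v[155:180,262], v[290:312,262])
for r in(200,240,280):print(r,v[r,238:290])
c=cv2.resize(im[150:320,200:330],None,fx=3.5,fy=3.5,interpolation=cv2.INTER_CUBIC).astype(float)*1.8
cv2.imwrite('pics/w1c.png',np.clip(c,0,255)[:,:,::-1])
```

```text
top [[248.7659 306.7238]
 [276.8976 306.5891]
 [278.3179 178.7483]
 [245.7309 178.9531]]
bot [[250.1287 283.131 ]
 [275.2951 283.0036]
 [276.2851 167.2877]
 [247.6796 167.4714]]
[158 162 163 161 162 165 161 159 152 150 141 126 102  61  35  32  30  32
  31  30  24  30  33  35  36] [ 35  35  35  32  32  26  37  32  34  35  34  48  85 138 172 185 186 184
 184 186 187 186]
200 [ 98  93  93  82  68  59  58  52  48  37  34  38  32  37  39  36  39  41
  42  40  41  41  40  34  39  40  44  46  42  46  45  45  42  40  42  39
  40  38  50  67  83  89  96 113 136 153 159 159 162 161 164 162]
240 [222 220 214 213 214 217 218 214 179 125  71  43  37  40  44  43  45  44
  42  43  45  40  40  40  40  42  43  44  44  43  40  42  45  43  39  41
  39  40  40  42  41  48  45  46  45  51  39  41  40  40  43  55]
280 [187 177 181 194 209 222 225 224 216 178 116  58  39  41  28  37  32  33
  40  30  35  37  32  36  36  36  27  35  33  38  36  33  33  34  27  36
  39  54  73  89  93  94  96  96  93  94  97  95  96  97  97  95][ WARN:0@2.618] global loadsave.cpp:1063 imwrite_ Unsupported depth image for selected encoder is fallbacked to CV_8U.
```

View pics/w1c.png

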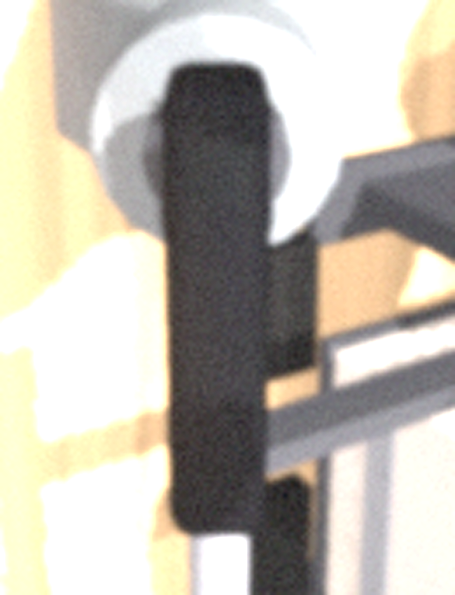

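>>> carry_out(plan=[[[0,4,-0.9,-7.2,0,0,0],[0,4,-0.9,-7.2,0,0,0],[0,4,-0.9,-7.2,0,0,0],[0,4,-0.9,-7.2,0,0,0],[0,4,-0.9,-7.2,0,0,0],[0,4,-0.9,-7.2,0,0,0],[0,4,-0.9,-7.2,0,0,0],[0,0,0,0,0,0,0],[0,0,0,0,0,0,0]]], force=40)

```text
clock: 2.9
tcp_pos: [426.3, 120.2, 294.1]
tool_rot: [2.619, -0.001, 1.345]
wrist_force: [-0.6, 0.5, 0.2]
gripper_width: 0.998
grip_force: 0.0
```

```bash
python3 -c "
from h import *
print(bot.observe()['qpos']);go(np.array([503.5,102.8,158])+157*U,frame(-U,YR),1)"
```

```text
[ 0.6998 -0.022  -0.8245  0.8012 -0.5879  1.5761]
shift [ 0.6122 -0.184  -0.165 ] turn [-0.0011 -0.0008  0.0042] deg 0.25332285997236 
per row 1 [ 0.61 -0.18 -0.16] [-0.0011 -0.0008  0.0042]
```

>>> carry_out(plan=[[[1,0,0,0,0,0,0],[1,0,0,0,0,0,0],[1,0,0,0,0,0,0],[1,0,0,0,0,0,0],[1,0,0,0,0,0,0],[1,0,0,0,0,0,0],[1,0,0,0,0,0,0],[1,0,0,0,0,0,0]]], force=50)

```text
clock: 3.7
tcp_pos: [426.4, 120.5, 294.9]
tool_rot: [2.618, -0.002, 1.346]
wrist_force: [-2.0, -1.4, 4.8]
gripper_width: 0.211
grip_force: 48.8
```

>>> carry_out(plan=[[[1,0,0,0,0.0488,-0.011,-0.0866],[1,0,0,0,0.0488,-0.011,-0.0866],[1,0,0,0,0.0488,-0.011,-0.0866],[1,0,0,0,0.0488,-0.011,-0.0866],[1,0,0,0,0.0488,-0.011,-0.0866],[1,0,0,0,0.0488,-0.011,-0.0866]]])

```text
clock: 4.3
tcp_pos: [426.4, 120.4, 295.0]
tool_rot: [2.699, -0.29, 0.807]
wrist_force: [-2.3, -2.4, 7.6]
gripper_width: 0.21
grip_force: 49.2
```

```bash
cat >> h.py <<'E'
def turn():
    s=bot.observe();R=Ro.from_euler("xyz",s["tool_rot"]).as_matrix()
    r=(Ro.from_matrix(R)*Ro.from_matrix(frame(-U,YR)).inv()).as_rotvec()
    print("turn about -U",-r@U,"off",r+U*(-r@U),"q",s["qpos"],"F",s["wrist_force"],"M",s["ft_torque"])
E
python3 -c "
from h import *
turn()"
```

```text
turn about -U 0.6082095886779717 off [ 0.0001 -0.0003  0.0001] q [ 0.7    -0.0231 -0.8236  0.8014 -0.588   0.9725] F [-2.2662 -2.4464  7.6464] M [-0.8119  0.8136 -0.547 ]
```

>>> carry_out(plan=[[[1,0,0,0,0.0634,-0.0143,-0.1126],[1,0,0,0,0.0634,-0.0143,-0.1126],[1,0,0,0,0.0634,-0.0143,-0.1126],[1,0,0,0,0.0634,-0.0143,-0.1126],[1,0,0,0,0.0634,-0.0143,-0.1126],[1,0,0,0,0.0634,-0.0143,-0.1126],[1,0,0,0,0.0634,-0.0143,-0.1126],[1,0,0,0,0.0634,-0.0143,-0.1126],[1,0,0,0,0.0634,-0.0143,-0.1126],[1,0,0,0,0.0634,-0.0143,-0.1126]]])

```text
clock: 5.3
tcp_pos: [426.4, 120.1, 295.0]
tool_rot: [-2.952, -0.492, -0.608]
wrist_force: [-1.2, -3.0, 7.0]
gripper_width: 0.209
grip_force: 49.1
```

>>> carry_out(plan=[[[1,0,0,0,0.0634,-0.0143,-0.1126],[1,0,0,0,0.0634,-0.0143,-0.1126],[1,0,0,0,0.0634,-0.0143,-0.1126],[1,0,0,0,0.0634,-0.0143,-0.1126],[1,0,0,0,0.0488,-0.011,-0.0866],[1,0,0,0,0.0244,-0.0055,-0.0433],[1,0,0,0,0.0244,-0.0055,-0.0433],[1,0,0,0,0,0,0]]])

```text
clock: 6.1
tcp_pos: [426.2, 120.1, 294.9]
tool_rot: [-2.675, -0.25, -1.336]
wrist_force: [-3.9, -3.2, 7.4]
gripper_width: 0.213
grip_force: 49.3
```

```bash
python3 -c "
from h import *
turn()"
```

```text
turn about -U 2.62575024810838 off [ 0.0013 -0.0013  0.0009] q [ 0.699  -0.0238 -0.8255  0.8049 -0.5871 -1.0476] F [-3.9351 -3.2178  7.4223] M [-1.0096  1.0826 -0.5582]
```

>>> carry_out(plan=[[[1,0,0,0,0.0244,-0.0055,-0.0433],[1,0,0,0,0.0098,-0.0022,-0.0173],[1,0,0,0,0,0,0]]])

```text
clock: 6.4
tcp_pos: [426.2, 120.3, 294.8]
tool_rot: [-2.661, -0.22, -1.397]
wrist_force: [-3.2, -3.0, 7.3]
gripper_width: 0.209
grip_force: 70.8
```

```bash
python3 -c "
from h import *
turn();print(bot.observe()['ft_torque']@U)"
```

```text
turn about -U 2.691455057351773 off [ 0.0018 -0.0017  0.0012] q [ 0.6994 -0.0237 -0.826   0.8064 -0.5869 -1.1152] F [-3.1898 -3.0253  7.3396] M [-1.4781  1.2696  0.3276]
1.1442424200069852
```

>>> carry_out(plan=[[[0.3,0,0,0,0,0,0],[0.3,0,0,0,0,0,0],[0.3,0,0,0,0,0,0],[0.3,0,0,0,0,0,0],[0.3,-6,1.3,10.6,0,0,0],[0.3,-10,2.2,17.6,0,0,0],[0.3,-12,2.6,21,0,0,0],[0.3,-12,2.6,21,0,0,0],[0.3,0,0,0,0,0,0]]])

```text
clock: 7.3
tcp_pos: [385.9, 130.0, 367.4]
tool_rot: [-2.656, -0.214, -1.398]
wrist_force: [0.6, 0.8, -0.1]
gripper_width: 0.697
grip_force: 0.0
```

Run:
```python
from h import *
turn(); go(rig(-130,0,100)+215*U,frame(-U,-YR),8)
d=viewer.get_image('scene'); e=viewer.get_image('wrist')
a=cv2.resize(d['color'][120:270,190:330],(400,428),interpolation=cv2.INTER_CUBIC);b=cv2.resize(e['color'],(400,300))
b=np.vstack([b,np.zeros((128,400,3),np.uint8)])
cv2.imwrite('pics/c2.png',np.hstack([a,b])[:,:,::-1])
```

```text
turn about -U 2.6950255955551072 off [0.007  0.0053 0.0033] q [ 0.8629 -0.1637 -0.7111  0.6248 -0.8568 -1.0141] F [ 0.6274  0.8388 -0.0954] M [0.3942 1.4068 0.0666]
shift [  11.3872 -155.7964  -81.1723] turn [ 0.2148 -0.0435 -0.3892] deg 25.58849784287552 
per row 8 [  1.42 -19.47 -10.15] [ 0.0268 -0.0054 -0.0486]
```

View pics/c2.png

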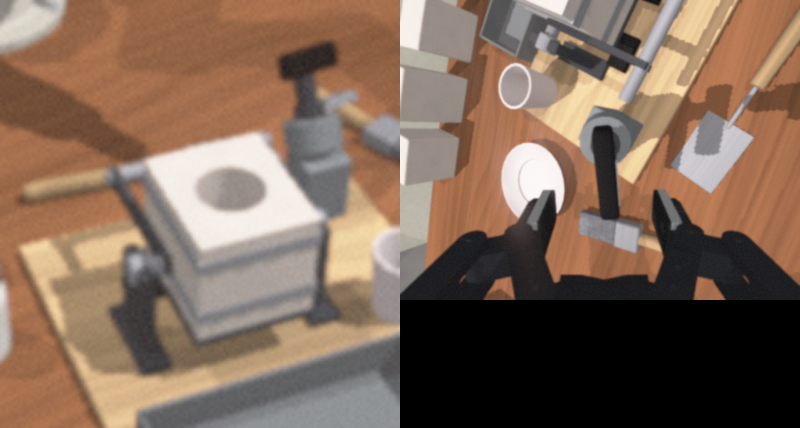

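The lock is free: its handle and tongue now point away from the bar. In the wrist inset the bar end is at about (630,95) and clear. Next I'll go to the bar.

>>> carry_out(plan=[[[0.4,1.4,-19.5,-3,0.0268,-0.0054,-0.0486],[0.4,1.4,-19.5,-5,0.0268,-0.0054,-0.0486],[0.4,1.4,-19.5,-10,0.0268,-0.0054,-0.0486],[0.4,1.4,-19.5,-12,0.0268,-0.0054,-0.0486],[0.4,1.4,-19.5,-12,0.0268,-0.0054,-0.0486],[0.4,1.4,-19.5,-13,0.0268,-0.0054,-0.0486],[0.4,1.4,-19.5,-13,0.0268,-0.0054,-0.0486],[0.4,1.4,-19.5,-13,0.0268,-0.0054,-0.0486],[0.4,0,0,0,0,0,0],[0.4,0,0,0,0,0,0]]])

```text
clock: 8.4
tcp_pos: [397.3, -27.5, 282.7]
tool_rot: [-2.625, -0.005, -1.794]
wrist_force: [-0.1, -0.1, 0.3]
gripper_width: 0.601
grip_force: 0.0
```

Run:
```python
from h import *
print(bot.observe()['qpos']);B=rig(-130,0,100); go(B+155*U,frame(-U,-YR),8)
e=viewer.get_image('wrist'); im=e['color'].copy()
for p in proj(e,[rig(-130,y,100) for y in(-50,0,50)]): cv2.circle(im,tuple(int(v) for v in p),3,(255,0,0),-1)
cv2.imwrite('pics/w3.png',im[:,:,::-1])
```

```text
[ 0.3632 -0.1303 -0.937   0.7352 -0.4259 -1.2109]
shift [ 29.3204  -4.9314 -48.4625] turn [ 0.0035 -0.008   0.0016] deg 0.5079571446747546 
per row 8 [ 3.67 -0.62 -6.06] [ 0.0004 -0.001   0.0002]
```

View pics/w3.png

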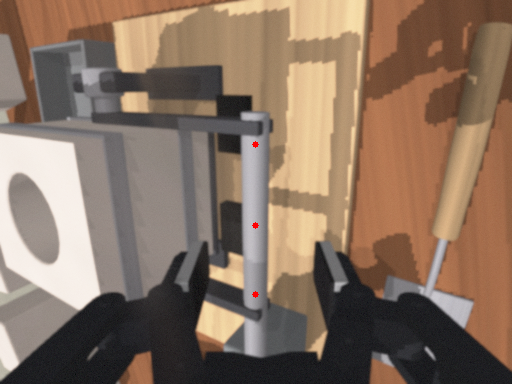

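The projected bar points (255,144), (255,225) and (255,294) lie on the bar, so the model fits. I'll use a steeper tool, 15 degrees, to keep joint 5 away from its limit.

```bash
cat >> h.py <<'E'
V=-np.sin(np.radians(15))*XR+np.cos(np.radians(15))*ZR
RB=frame(-V,-YR)
def bar(t): return rig(-130*np.cos(t),0,100+130*np.sin(t))+155*V
E
python3 - <<'E'
from h import *
go(bar(0),RB,8); print(V)
t=np.radians(np.arange(0,63,6)); P=np.array([bar(a) for a in t]); print(np.diff(P,axis=0).round(1))
E
```

```text
shift [ 65.4897 -13.7412 -33.6296] turn [ 0.0606  0.2489 -0.0002] deg 14.675453582384101 
per row 8 [ 8.19 -1.72 -4.2 ] [ 0.0076  0.0311 -0.    ]
[-0.2525  0.0569  0.9659]
[[ 0.7 -0.2 13.6]
 [ 2.1 -0.5 13.4]
 [ 3.4 -0.8 13.1]
 [ 4.8 -1.1 12.7]
 [ 6.  -1.4 12.1]
 [ 7.2 -1.6 11.4]
 [ 8.4 -1.9 10.6]
 [ 9.4 -2.1  9.6]
 [10.3 -2.3  8.6]
 [11.1 -2.5  7.4]]
```

>>> carry_out(plan=[[[0.4,12.6,-2.6,6.1,0.015,0.062,0],[0.4,12.6,-2.6,6.1,0.015,0.062,0],[0.4,12.6,-2.6,6.1,0.015,0.062,0],[0.4,12.6,-2.6,6.1,0.015,0.062,0],[0.4,0,0,0,0,0,0],[0.4,5.1,-1.1,-19.3,0,0,0],[0.4,5.1,-1.1,-19.3,0,0,0],[0.4,5.1,-1.1,-19.3,0,0,0],[0.4,0,0,0,0,0,0],[0.4,0,0,0,0,0,0]]])

```text
clock: 9.45
tcp_pos: [462.7, -40.1, 250.2]
tool_rot: [-2.878, -0.0, -1.791]
wrist_force: [-0.1, -0.2, 0.2]
gripper_width: 0.6
grip_force: 0.0
```

Run:
```python
from h import *
print(bot.observe()['qpos']);go(bar(0),RB,1)
```

```text
[ 0.3006  0.1151 -0.5853  0.2155 -0.6522 -0.6783]
shift [ 0.3568 -0.456  -0.4541] turn [ 0.0006  0.0013 -0.0011] deg 0.10525721328512176 
per row 1 [ 0.36 -0.46 -0.45] [ 0.0006  0.0013 -0.0011]
```

Close on the bar, then the first 18 degrees.

>>> carry_out(plan=[[[1,0,0,0,0,0,0],[1,0,0,0,0,0,0],[1,0,0,0,0,0,0],[1,0,0,0,0,0,0],[1,0,0,0,0,0,0],[1,0,0,0,0,0,0]]], force=35)

```text
clock: 10.05
tcp_pos: [463.1, -40.3, 251.0]
tool_rot: [-2.877, 0.001, -1.792]
wrist_force: [-3.2, 2.0, 6.2]
gripper_width: 0.173
grip_force: 34.0
```

>>> carry_out(plan=[[[1,0.3,-0.1,6.8,0,0,0],[1,0.5,-0.1,6.8,0,0,0],[1,0.9,-0.2,6.7,0,0,0],[1,1.2,-0.3,6.7,0,0,0],[1,1.6,-0.4,6.6,0,0,0],[1,1.8,-0.4,6.5,0,0,0]]])

```text
clock: 10.65
tcp_pos: [468.4, -41.7, 289.5]
tool_rot: [-2.882, 0.001, -1.794]
wrist_force: [-1.7, 7.6, -5.1]
gripper_width: 0.173
grip_force: 34.1
```

Run:
```python
from h import *
s=bot.observe();print(s['qpos'],s['ft_torque']);go(bar(np.radians(18)),RB,1)
```

```text
[ 0.294   0.0824 -0.4942  0.1806 -0.775  -0.6322] [2.951  2.1385 0.5596]
shift [ 0.8874 -0.3304  0.3994] turn [-0.0017 -0.002   0.0011] deg 0.16371430296276854 
per row 1 [ 0.89 -0.33  0.4 ] [-0.0017 -0.002   0.0011]
```

>>> carry_out(plan=[[[1,5.0,-1.2,12.7,0,0,0],[1,6,-1.4,12.1,0,0,0],[1,7.2,-1.6,11.4,0,0,0],[1,8.4,-1.9,10.6,0,0,0],[1,9.4,-2.1,9.6,0,0,0],[1,10.3,-2.3,8.6,0,0,0],[1,11.1,-2.5,7.4,0,0,0],[1,1,-0.2,0.6,0,0,0],[1,0,0,0,0,0,0]]])

```text
clock: 11.55
tcp_pos: [527.5, -55.6, 365.2]
tool_rot: [-2.877, 0.0, -1.793]
wrist_force: [-5.4, 3.1, 8.5]
gripper_width: 0.172
grip_force: 37.5
```

Run:
```python
from h import *
s=bot.observe();print(s['qpos'],s['ft_torque']);go(bar(np.radians(60)),RB,1)
d=viewer.get_image('scene')
cv2.imwrite('pics/s4.png',cv2.resize(d['color'][90:270,180:340],None,fx=3,fy=3)[:,:,::-1])
```

```text
[ 0.2302  0.1396 -0.2076  0.1372 -0.9889 -0.5141] [0.8587 2.3159 0.0981]
shift [-1.0513  0.7117 -2.8828] turn [0.0006 0.0028 0.0003] deg 0.16242549615293858 
per row 1 [-1.05  0.71 -2.88] [0.0006 0.0028 0.0003]
```

View pics/s4.png

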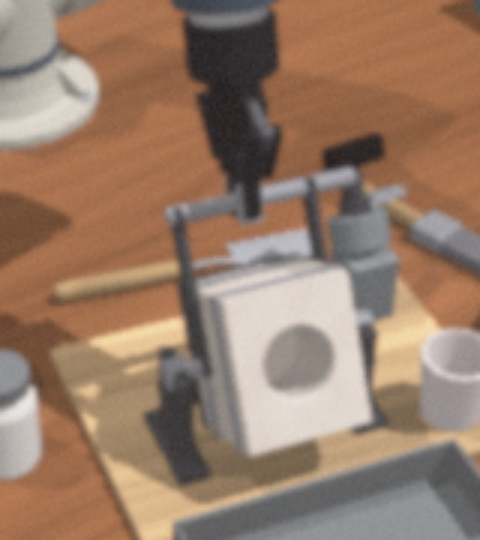

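The mould is tipped about 60 degrees, with its hole at (298,358) facing the tray and the fingers on the bar at (245,205). I'll hold it there.

>>> carry_out(plan=[[[1,0,0,0,0,0,0],[1,0,0,0,0,0,0],[1,0,0,0,0,0,0],[1,0,0,0,0,0,0],[1,0,0,0,0,0,0],[1,0,0,0,0,0,0],[1,0,0,0,0,0,0],[1,0,0,0,0,0,0],[1,0,0,0,0,0,0],[1,0,0,0,0,0,0]]])

```text
clock: 12.6
tcp_pos: [527.4, -55.6, 365.2]
tool_rot: [-2.876, 0.0, -1.792]
wrist_force: [-4.8, 1.9, 6.7]
gripper_width: 0.17
grip_force: 37.4
```

>>> carry_out(plan=[[[1,0,0,0,0,0,0],[1,0,0,0,0,0,0],[1,0,0,0,0,0,0],[1,0,0,0,0,0,0],[1,0,0,0,0,0,0],[1,0,0,0,0,0,0],[1,0,0,0,0,0,0],[1,0,0,0,0,0,0],[1,0,0,0,0,0,0],[1,0,0,0,0,0,0]]])

```text
clock: 13.6
tcp_pos: [527.4, -55.6, 365.2]
tool_rot: [-2.876, 0.0, -1.793]
wrist_force: [-3.9, 1.2, 6.8]
gripper_width: 0.17
grip_force: 37.4
```

>>> carry_out(plan=[[[1,0,0,0,0,0,0],[1,0,0,0,0,0,0],[1,0,0,0,0,0,0],[1,0,0,0,0,0,0],[1,0,0,0,0,0,0],[1,0,0,0,0,0,0]]])

```text
clock: 14.2
tcp_pos: [527.4, -55.6, 365.2]
tool_rot: [-2.876, 0.0, -1.793]
wrist_force: [-5.1, 2.1, 7.1]
gripper_width: 0.173
grip_force: 37.4
```

>>> carry_out(plan=[[[1,-1,0.2,-0.6,0,0,0],[1,-11.1,2.5,-7.4,0,0,0],[1,-10.3,2.3,-8.6,0,0,0],[1,-9.4,2.1,-9.6,0,0,0],[1,-8.4,1.9,-10.6,0,0,0],[1,-7.2,1.6,-11.4,0,0,0],[1,-6,1.4,-12.1,0,0,0],[1,-5,1.2,-12.7,0,0,0],[1,0,0,0,0,0,0]]])

```text
clock: 15.1
tcp_pos: [470.3, -42.3, 291.3]
tool_rot: [-2.873, 0.001, -1.791]
wrist_force: [8.4, -3.1, -4.6]
gripper_width: 0.171
grip_force: 39.3
```

Run:
```python
from h import *
s=bot.observe();go(bar(np.radians(18)),RB,1);go(bar(0),RB,6)
```

```text
shift [-1.0738  0.3459 -1.4294] turn [ 0.0009  0.0066 -0.0012] deg 0.3879526344978847 
per row 1 [-1.07  0.35 -1.43] [ 0.0009  0.0066 -0.0012]
shift [ -7.2808   1.7447 -41.6016] turn [ 0.0009  0.0066 -0.0012] deg 0.3879526344978847 
per row 6 [-1.21  0.29 -6.93] [ 0.0001  0.0011 -0.0002]
```

Now down to level, and slightly past it to seat on the stop.

>>> carry_out(plan=[[[1,-2,0.5,-6.6,0,0,0],[1,-1.8,0.4,-6.7,0,0,0],[1,-1.4,0.4,-6.8,0,0,0],[1,-1.0,0.2,-6.9,0,0,0],[1,-0.6,0.1,-6.9,0,0,0],[1,-0.3,0.1,-7,0,0,0],[1,0,0,-1.5,0,0,0],[1,0,0,0,0,0,0]]])

```text
clock: 15.9
tcp_pos: [463.8, -40.7, 249.6]
tool_rot: [-2.873, 0.0, -1.791]
wrist_force: [5.1, -4.9, -0.7]
gripper_width: 0.17
grip_force: 41.9
```

Run:
```python
from h import *
s=bot.observe();go(bar(0),RB,1);print(s['ft_torque'])
```

```text
shift [-0.778   0.0872  0.1067] turn [ 0.001   0.0067 -0.0012] deg 0.3934665556564694 
per row 1 [-0.78  0.09  0.11] [ 0.001   0.0067 -0.0012]
[-1.6561 -1.246  -0.3587]
```

>>> carry_out(plan=[[[1,0,0,-2,0,0,0],[1,0,0,-1.5,0,0,0],[1,0,0,0,0,0,0]]])

```text
clock: 16.2
tcp_pos: [463.7, -40.7, 246.4]
tool_rot: [-2.873, 0.001, -1.791]
wrist_force: [3.5, -4.4, 5.0]
gripper_width: 0.171
grip_force: 42.1
```

>>> carry_out(plan=[[[1,0,0,-2,0,0,0],[1,0,0,-1.5,0,0,0],[1,0,0,0,0,0,0]]])

```text
clock: 16.5
tcp_pos: [463.5, -40.6, 245.4]
tool_rot: [-2.871, 0.001, -1.791]
wrist_force: [-13.5, 0.2, 30.7]
gripper_width: 0.174
grip_force: 45.2
```

Run:
```python
from h import *
T=viewer.get_image("top");S=viewer.get_image("scene"); S0=cv2.imread("pics/scene0.png")[:,:,::-1];T0=cv2.imread("pics/top0.png")[:,:,::-1]
a=np.hstack([cv2.resize(x[150:240,230:320],(400,400)) for x in (S0,S["color"])])
cv2.imwrite("pics/cmp.png",a[:,:,::-1])
# shift of mould patch
def sh(A,B,x0,y0,x1,y1):
    f=lambda I:cv2.cvtColor(np.ascontiguousarray(I[y0:y1,x0:x1]),cv2.COLOR_RGB2GRAY).astype(np.float32)
    return cv2.phaseCorrelate(f(A),f(B),cv2.createHanningWindow((x1-x0,y1-y0),cv2.CV_32F))
print(sh(S0,S["color"],235,165,310,245), sh(T0,T["color"],245,132,295,188))
```

```text
((0.4974184324677893, -0.0007282980660932026), 0.9598426408767701) ((-0.03552331581487422, -0.028995367590251675), 0.9599924503962199)
```

View pics/cmp.png

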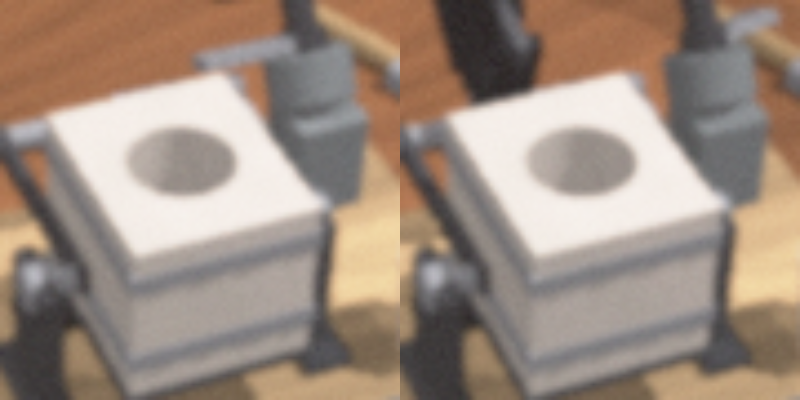

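The mould is level again, matching the first image, and it rests on its stop with 31 N at the bar. Release and retreat.

>>> carry_out(plan=[[[1,0,0,1.5,0,0,0],[0.4,0,0,0,0,0,0],[0.4,0,0,0,0,0,0],[0.4,0,0,0,0,0,0],[0.4,-2,0.5,7.7,0,0,0],[0.4,-5,1.1,19.3,0,0,0],[0.4,-7,1.6,27,0,0,0],[0.3,-7,1.6,27,0,0,0],[0.3,0,0,0,0,0,0]]])

```text
clock: 17.5
tcp_pos: [441.8, -35.2, 327.3]
tool_rot: [-2.872, 0.003, -1.791]
wrist_force: [-0.0, 0.5, 0.3]
gripper_width: 0.697
grip_force: 0.0
```

```bash
cat >> h.py <<'E'
G=np.array([503.5,102.8,158])
def RL(t): return Ro.from_rotvec(-t*U).as_matrix()@frame(-U,YR)
E
python3 - <<'E'
from h import *
print(bot.observe()['qpos']);go(G+225*U,RL(2.61),8)
E
```

```text
[ 0.3335 -0.0112 -0.4893  0.1814 -0.8682 -0.6562]
shift [-48.0536 162.6975  25.5299] turn [-0.2584 -0.1965  0.4901] deg 33.683155499103925 
per row 8 [-6.01 20.34  3.19] [-0.0323 -0.0246  0.0613]
```

>>> carry_out(plan=[[[0.3,-6,20.3,3.2,-0.0323,-0.0246,0.0613],[0.3,-6,20.3,3.2,-0.0323,-0.0246,0.0613],[0.3,-6,20.3,3.2,-0.0323,-0.0246,0.0613],[0.3,-6,20.3,3.2,-0.0323,-0.0246,0.0613],[0.3,-6,20.3,3.2,-0.0323,-0.0246,0.0613],[0.3,-6,20.3,3.2,-0.0323,-0.0246,0.0613],[0.3,-6,20.3,3.2,-0.0323,-0.0246,0.0613],[0.3,-6,20.3,3.2,-0.0323,-0.0246,0.0613],[0.3,0,0,0,0,0,0],[0.3,0,0,0,0,0,0]]])

```text
clock: 18.5
tcp_pos: [393.0, 126.9, 348.4]
tool_rot: [-2.687, -0.259, -1.322]
wrist_force: [1.2, 0.2, 0.4]
gripper_width: 0.702
grip_force: 0.0
```

Run:
```python
from h import *
turn();go(G+157*U,RL(2.61),4)
```

```text
turn about -U 2.6097269427766863 off [-0.0087 -0.0042 -0.0044] q [ 0.8326 -0.1332 -0.739   0.6443 -0.8072 -0.9413] F [1.165  0.1515 0.3771] M [0.3197 1.4667 0.0182]
shift [ 33.9018  -6.8265 -54.4248] turn [ 0.004  -0.0061  0.0028] deg 0.44939411516747746 
per row 4 [  8.48  -1.71 -13.61] [ 0.001  -0.0015  0.0007]
```

>>> carry_out(plan=[[[0.3,8.5,-1.7,-13.6,0.001,-0.0015,0.0007],[0.3,8.5,-1.7,-13.6,0.001,-0.0015,0.0007],[0.3,8.5,-1.7,-13.6,0.001,-0.0015,0.0007],[0.3,8.5,-1.7,-13.6,0.001,-0.0015,0.0007],[0.3,0,0,0,0,0,0],[1,0,0,0,0,0,0],[1,0,0,0,0,0,0],[1,0,0,0,0,0,0],[1,0,0,0,0,0,0],[1,0,0,0,0,0,0]]], force=50)

```text
clock: 19.5
tcp_pos: [426.5, 119.8, 294.9]
tool_rot: [-2.678, -0.256, -1.322]
wrist_force: [-11.3, 1.7, 7.4]
gripper_width: 0.209
grip_force: 48.5
```

Run:
```python
from h import *
turn();go(G+157*U,RL(2.61),4)
```

```text
turn about -U 2.6109251483662264 off [ 0.0014 -0.0002  0.0008] q [ 0.698  -0.0238 -0.825   0.8037 -0.5862 -1.0307] F [-11.2704   1.6882   7.4258] M [ 0.2122  3.9727 -0.4425]
shift [ 0.4566  0.2798 -0.9778] turn [-0.0005  0.0013  0.0006] deg 0.08717018198459954 
per row 4 [ 0.11  0.07 -0.24] [-0.0001  0.0003  0.0001]
```

Turn back counter-clockwise by 2.6 rad.

>>> carry_out(plan=[[[1,0,0,0,-0.0488,0.011,0.0866],[1,0,0,0,-0.0634,0.0143,0.1126],[1,0,0,0,-0.0634,0.0143,0.1126],[1,0,0,0,-0.0634,0.0143,0.1126],[1,0,0,0,-0.0634,0.0143,0.1126],[1,0,0,0,-0.0634,0.0143,0.1126],[1,0,0,0,-0.0634,0.0143,0.1126],[1,0,0,0,-0.0634,0.0143,0.1126],[1,0,0,0,-0.0634,0.0143,0.1126],[1,0,0,0,-0.0634,0.0143,0.1126]]])

```text
clock: 20.5
tcp_pos: [426.7, 119.9, 295.1]
tool_rot: [3.009, -0.509, 0.049]
wrist_force: [-8.4, 0.3, 6.4]
gripper_width: 0.21
grip_force: 48.7
```

>>> carry_out(plan=[[[1,0,0,0,-0.0634,0.0143,0.1126],[1,0,0,0,-0.0634,0.0143,0.1126],[1,0,0,0,-0.0634,0.0143,0.1126],[1,0,0,0,-0.0634,0.0143,0.1126],[1,0,0,0,-0.0634,0.0143,0.1126],[1,0,0,0,-0.0634,0.0143,0.1126]]])

```text
clock: 21.1
tcp_pos: [426.7, 120.0, 295.1]
tool_rot: [2.687, -0.268, 0.855]
wrist_force: [-8.1, 1.5, 4.8]
gripper_width: 0.212
grip_force: 51.2
```

Run:
```python
from h import *
turn();print(bot.observe()['ft_torque']@U)
```

```text
turn about -U 0.5566664727046535 off [0.0015 0.0006 0.0008] q [ 0.6985 -0.0234 -0.8227  0.7988 -0.5865  1.0279] F [-8.0663  1.5137  4.8116] M [ 0.8643  3.2495 -0.4892]
-0.4880209904391057
```

>>> carry_out(plan=[[[1,0,0,0,-0.0488,0.011,0.0866],[1,0,0,0,-0.0488,0.011,0.0866],[1,0,0,0,-0.0488,0.011,0.0866],[1,0,0,0,-0.0488,0.011,0.0866],[1,0,0,0,-0.0488,0.011,0.0866],[1,0,0,0,-0.0293,0.0066,0.052],[1,0,0,0,0,0,0]]])

```text
clock: 21.8
tcp_pos: [426.7, 120.2, 295.1]
tool_rot: [2.619, -0.001, 1.351]
wrist_force: [-8.9, 1.9, 4.8]
gripper_width: 0.209
grip_force: 48.8
```

Run:
```python
from h import *
turn();print(bot.observe()['ft_torque']@U)
```

```text
turn about -U -0.0012008004748693061 off [0.0013 0.0003 0.0007] q [ 0.6992 -0.0232 -0.8225  0.7986 -0.5871  1.5854] F [-8.9253  1.8714  4.8165] M [ 0.559   3.3817 -0.1215]
-0.006212174160967782
```

Push on to the stop, then release and retreat.

>>> carry_out(plan=[[[1,0,0,0,-0.0244,0.0055,0.0433],[1,0,0,0,-0.0146,0.0033,0.026],[1,0,0,0,0,0,0]]])

```text
clock: 22.1
tcp_pos: [426.7, 120.0, 295.1]
tool_rot: [2.62, 0.037, 1.417]
wrist_force: [-9.4, 3.2, 4.7]
gripper_width: 0.21
grip_force: 65.1
```

Run:
```python
from h import *
turn();print(bot.observe()['ft_torque']@U)
```

```text
turn about -U -0.07731304797785107 off [0.0016 0.0006 0.0008] q [ 0.6989 -0.0234 -0.8222  0.7973 -0.5871  1.663 ] F [-9.4243  3.1908  4.7144] M [ 1.1284  3.3554 -0.8776]
-0.9415908368029731
```

The lock is against its locked stop, with 0.94 Nm on it.

>>> carry_out(plan=[[[0.2,0,0,0,0,0,0],[0.2,0,0,0,0,0,0],[0.2,0,0,0,0,0,0],[0.2,0,0,0,0,0,0],[0.2,-5,1.1,8.7,0,0,0],[0.2,-10,2.2,17.6,0,0,0],[0.2,-12,2.6,21,0,0,0],[0.2,-12,2.6,21,0,0,0],[0.2,-12,2.6,21,0,0,0],[0.2,0,0,0,0,0,0]]])

```text
clock: 23.1
tcp_pos: [376.0, 132.0, 386.8]
tool_rot: [2.617, 0.035, 1.42]
wrist_force: [-0.1, 1.6, 0.3]
gripper_width: 0.797
grip_force: 0.0
```

Run:
```python
from h import *
T=viewer.get_image("top")["color"];S=viewer.get_image("scene")["color"];W=viewer.get_image("wrist")["color"]
S0=cv2.imread("pics/scene0.png")[:,:,::-1]
a=np.vstack([np.hstack([cv2.resize(x[125:245,220:340],(400,300)) for x in (S0,S)]),np.hstack([cv2.resize(W,(400,300)),cv2.resize(T[90:240,150:350],(400,300))])])
cv2.imwrite("pics/end.png",a[:,:,::-1])
def sh(A,B,x0,y0,x1,y1):
    f=lambda I:cv2.cvtColor(np.ascontiguousarray(I[y0:y1,x0:x1]),cv2.COLOR_RGB2GRAY).astype(np.float32)
    return cv2.phaseCorrelate(f(A),f(B),cv2.createHanningWindow((x1-x0,y1-y0),cv2.CV_32F))
print(sh(S0,S,235,165,310,245),sh(S0,S,270,130,310,155),bot.observe()['wrist_force'])
```

```text
((0.567166320718492, 0.07965755063988667), 0.9686315887769064) ((0.15179700010265407, 0.5458545826121721), 0.9446141176223755) [0.0142 0.3383 0.2716]
```

View pics/end.png

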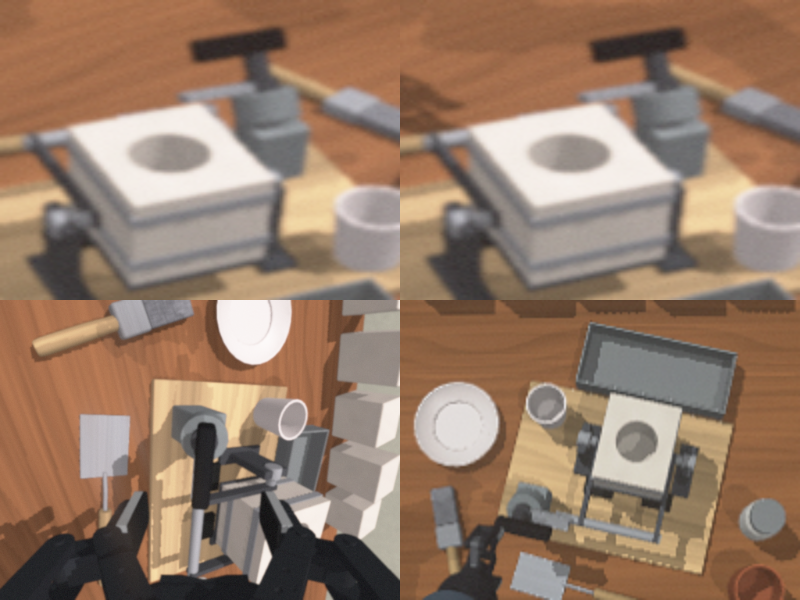

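The final pictures match the first ones: mould level, tongue over the bar's end, handle locked at about (640,43), bystanders in place and the gripper clear. I'll hand it in.

```bash
python3 -c "
from bench import bot
print(bot.finish_job())"
```

```text
the job is handed in; nothing more can be done
None
```

I turned the lock to its free stop, tipped the mould about 60° towards the tray, held it there for over 2 s, then brought it back level and locked it again; I handed the job in at about 23 s, with the other items still where they were.

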